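# Shut the drawers, draw out the jammed one

### The job

Three drawers of the low cabinet stand part open, and something has fallen behind one of them, out of sight. Push each one gently to find which pushes back, without ever forcing it; leave the two free drawers fully shut and draw the jammed one out as far as it goes, so that it can be cleared. Do not knock over or shift the bottles and the things on the cabinet.

Things in the scene. Friction and masses are not known exactly. Their poses are not given: they have to be found in the camera images.
- cabinet: Low wooden cabinet fixed to the table, 292 wide (y), 165 deep (x), 68 high, with three equal drawers side by side, pitch 94 mm. Origin: on the table, under the middle of its front edge; x points into the cabinet (away from the robot at yaw 0), y to the left, z up. Its top board hides all that lies behind the drawers. Loose things stand on the back part of the top board (at x 60 to 160 mm): they rise 16 mm above it.
- drawer_left (a joint): How far the left (+y) drawer is open (m): 0 shut, 0.10 out against its stop. It slides along the cabinet's x, grows as it comes out towards -x, and stays where it is left (sliding friction about 1.5 N). A drawer with nothing behind it shuts freely to 0. On its back sits a sprung buffer (500 N/m, 20 mm of give, then solid): if something lies behind the drawer, the buffer meets it some 45 to 55 mm before the drawer is shut and pushes back.
- drawer_left_front (a point): Middle of the top edge of the left (+y) drawer's front board, on its outer face, 62 mm above the table. The board is 10 mm thick, 90 wide, from 4 to 62 mm high; shut, its inner face meets the cabinet's front edge. Behind it the drawer is an open tray 70 mm wide inside, floor at 15 mm; the first 35 mm behind the board are empty, so that a finger can hook over the board from above; farther back lie flat sample packets, up to 31 mm above the table.
- drawer_mid (a joint): How far the middle drawer is open (m): 0 shut, 0.10 out against its stop. It slides along the cabinet's x, grows as it comes out towards -x, and stays where it is left (sliding friction about 1.5 N). A drawer with nothing behind it shuts freely to 0. On its back sits a sprung buffer (500 N/m, 20 mm of give, then solid): if something lies behind the drawer, the buffer meets it some 45 to 55 mm before the drawer is shut and pushes back.
- drawer_mid_front (a point): Middle of the top edge of the middle drawer's front board, on its outer face, 62 mm above the table. The board is 10 mm thick, 90 wide, from 4 to 62 mm high; shut, its inner face meets the cabinet's front edge. Behind it the drawer is an open tray 70 mm wide inside, floor at 15 mm; the first 35 mm behind the board are empty, so that a finger can hook over the board from above; farther back lie flat sample packets, up to 31 mm above the table.
- drawer_right (a joint): How far the right (-y) drawer is open (m): 0 shut, 0.10 out against its stop. It slides along the cabinet's x, grows as it comes out towards -x, and stays where it is left (sliding friction about 1.5 N). A drawer with nothing behind it shuts freely to 0. On its back sits a sprung buffer (500 N/m, 20 mm of give, then solid): if something lies behind the drawer, the buffer meets it some 45 to 55 mm before the drawer is shut and pushes back.
- drawer_right_front (a point): Middle of the top edge of the right (-y) drawer's front board, on its outer face, 62 mm above the table. The board is 10 mm thick, 90 wide, from 4 to 62 mm high; shut, its inner face meets the cabinet's front edge. Behind it the drawer is an open tray 70 mm wide inside, floor at 15 mm; the first 35 mm behind the board are empty, so that a finger can hook over the board from above; farther back lie flat sample packets, up to 31 mm above the table.
- petri_c (a point): Bystander: round clear dish, 90 mm wide, 12 high, loose on the cabinet's top board; the point is its centre, half-way up.
- twig_c (a point): Bystander: lichen-covered twig, 79x100x16, loose on the cabinet's top board; the point is its centre, half-way up.
- amber_bottle_c (a point): Bystander: amber dropper bottle, 33 mm wide, 95 high, standing loose beside the cabinet's right end; the point is its centre, half-way up.
- squeeze_bottle_c (a point): Bystander: white squeeze bottle, 32x45, 71 high, standing loose beside the cabinet's left end; the point is its centre, half-way up.

How it is judged:
By the outcome, as a careful person would: the job done as asked, in the order asked, and still so for the second after the job is handed in, with the robot touching nothing.
It also fails if it takes over 64 s, if anything falls off the work surface, if the arm or the gripper's body presses on something with over 40 N, if the wrist force passes 120 N, or if a joint passes its speed limit or range.

### The arm

A 7-joint arm with a two-finger parallel gripper is mounted at the origin on a cart in front of the work surface, level with it; the furniture and walls round the work are solid. World frame = base frame: x ahead of the robot, y to its left, z up, the work surface at z = 0. Lengths are in m, angles in rad, forces in N, time in s.
With the tool pointing down it reaches from about 0.425 to 0.95 m from the base axis. Payload 4.7 kg.
Tool frame: the origin (TCP) lies at the very end of the fingers, on their centre line; the grasp point (between the pads) lies behind it (tcp_to_grasp is the z of the grasp point in the tool frame, in m); z points along the fingers, y is the line along which they close (so a half turn about z gives the same grasp; the last joint's range is limited). The gripper opens to 85 mm and grips with 20 to 120 N. Pads are 22 mm wide; open, the fingers measure 114 mm over their backs; the gripper's body (76 mm by 85 mm) begins 54 mm behind the grasp point. The pads swing forward as they close: fully open they stand 13 mm farther back than shut.
Start: joints at [-1.212, 0.469, -0.049, 1.532, 0.024, 1.141, -0.082], TCP at [0.255, 0.625, 0.231] pointing down, gripper open.
Joint ranges: [-2.59, 2.59], [-0.33, 1.99], [-1.39, 1.29], [0.1, 2.45], [-1.04, 4.18], [0.21, 1.99], [-2.66, 2.66]. Speed limits (rad/s): [2.57, 2.57, 3.14, 3.14, 3.14, 3.14, 3.14].

### API

Orientations are given as [roll, pitch, yaw] about the fixed x, y, z axes, in that order (R = Rz(yaw) Ry(pitch) Rx(roll)).
In Python, from cell import state, camera, sign_off, tcp_to_grasp gives the robot as it stands.
- The arm moves only by the tool carry_out, never from a script. Its argument "increments" is a list that holds one entry, the list of rows, each a list of 4 numbers: the shift along the tool's x, y, z in mm, then the turn about the tool's z in degrees. A call has 1 to 20 rows; each row is the pose to reach, as a shift and turn from the pose commanded when the call began, along the tool's axes at that moment; what a row does not reach only later rows make up. A row lasts 1/8 s, in which the tool goes at most 62.5 mm and 10.7 degrees, less where a joint would pass 70% of its speed; a pose out of reach is approached as far as the arm can. A call with a gripper value outside its range is refused whole. "jaw" is the opening, from -1 (shut) to 1 (fully open), set as the call begins (left out, the last holds). The fingers move at their own pace and stop on an object; "force" is the grip in N (left out, the last holds). Time passes only in rows, so rows that repeat a pose let the fingers close. It gives the time, the measured TCP pose, the force, the opening and the grip force at its end, in the units of the state.
- state(): the state, without advancing time (a new reading comes with each control period).
- camera(name): name is "side" or "top" or "wrist"; returns a dict with "img" (480x640x3 uint8, red, green, blue), "K" (3x3 intrinsics, pixels), "rvec" (rotation vector, rad) and "tvec" (3), from world to camera coordinates, as OpenCV has them. Camera axes: x right, y down, z forward; pixel columns grow to the right and rows downward; lengths in m; the calibration is good to about 2 mm. A picture is of the moment at which its call begins. There is no depth.
- sign_off(): hands the job in; it is judged then, once.
The state is a dict: "clock": time; "joint_pos": joint angles; "dq": joint speeds; "joint_efforts": joint torques, N m; "tool_pos": TCP position; "ee_rot": TCP orientation; "contact_force": force on the tool from outside, world axes, zero at the start; "ft_torque": the same for the moment, N m; "finger_gap": opening from 0.0 (shut) to 1.0 (fully open); "grasp_force": force on a finger pad.
Only numpy, scipy, OpenCV 4.12 (cv2) and the standard library are available. Lean on these libraries where they do the work, as an engineer would, in place of code of your own. Each camera call takes 0.05 s, during which the arm holds its last target. There are 200 camera calls.

## Working session

There is one attempt and no reset: what is moved stays moved. The work goes in short steps, Python scripts to look and compute and a tool call to move; the robot and the scene stay as the last step left them, time stands still between calls to the robot, and variables do not carry over. Pictures are saved under pics/ and viewed, at most 10 in all, crops included, and the job is handed in when it is done.

Besides the shell and the picture viewer there is one more tool, called as name(argument=value, ...), one argument or row to a line, values as JSON. carry_out: Moves the arm, as the interface text tells. Its arguments: {"type":"object","properties":{"increments":{"type":"array","items":{"type":"array","items":{"type":"array","items":{"type":"number"}}}},"jaw":{"type":"number"},"force":{"type":"number"}},"required":["increments"]}

```bash
mkdir -p pics
python3 - <<'E'
from cell import state,camera,tcp_to_grasp
import cv2,json
s=state();print({k:(v if isinstance(v,(int,float)) else [round(float(x),3) for x in v]) for k,v in s.items()});print(tcp_to_grasp)
for n in("top","side"):
    c=camera(n);cv2.imwrite(f"pics/{n}0.png",c["img"][:,:,::-1]);print(n,c["K"],c["rvec"],c["tvec"])
E
```

```text
{'clock': 0.0, 'joint_pos': [-1.212, 0.469, -0.049, 1.534, 0.024, 1.141, -0.082], 'dq': [-0.001, -0.0, 0.0, 0.001, -0.0, -0.001, -0.001], 'joint_efforts': [-0.0, -51.031, -0.047, -23.771, 0.011, 0.008, -0.0], 'tool_pos': [0.255, 0.624, 0.23], 'ee_rot': [-3.14, 0.0, 2.754], 'contact_force': [0.207, 0.869, 0.499], 'ft_torque': [0.021, 0.005, 0.012], 'grasp_force': 0.0, 'finger_gap': 1.0023182594781306}
-0.0187
top [[618.58185158   0.         328.0900057 ]
 [  0.         618.58185158 235.62971778]
 [  0.           0.           1.        ]] [ 2.14848463 -2.09862429  0.22561545] [0.09768836 0.63486502 1.0107248 ]
side [[592.07634405   0.         321.15621839]
 [  0.         592.07634405 242.92440685]
 [  0.           0.           1.        ]] [ 2.16585837 -0.11439953  0.07513373] [-0.62227307  0.15745609  0.91504102]
```

View pics/top0.png

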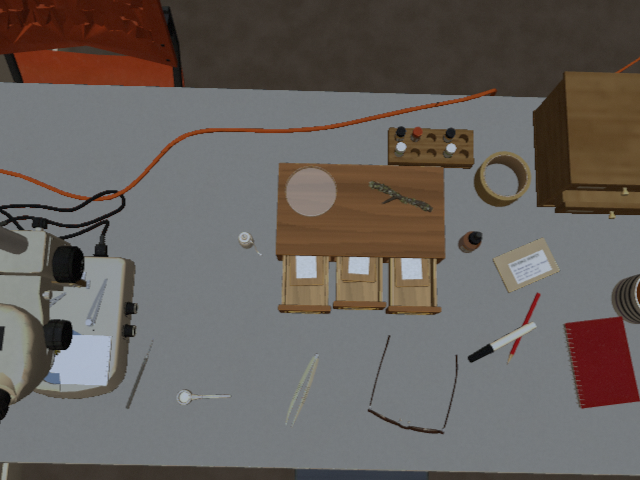

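View pics/side0.png

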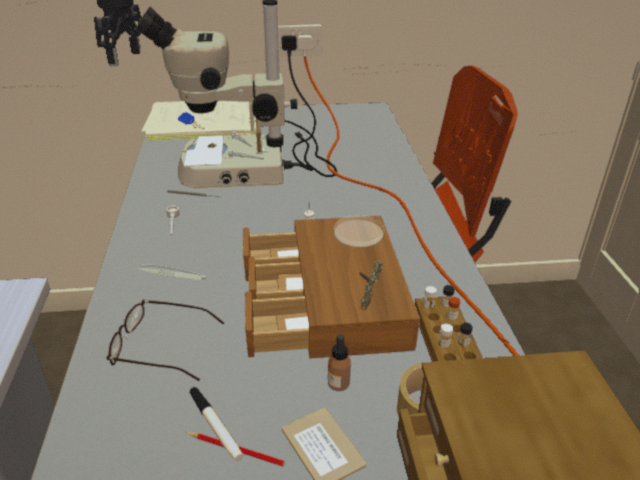

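The top view shows the cabinet top, with corners near (278,163), (444,165), (445,259) and (277,257). The drawer fronts are at about (305,309), (360,304) and (414,309), the dish at (311,192) and the twig at (401,196). The bottles are at (246,240) and (471,241). I'll enlarge this area and cast rays.

```bash
cat > h.py <<'E'
import numpy as np,cv2
from cell import state,camera
def ray(c,uv,z):
    R=cv2.Rodrigues(np.array(c["rvec"],float))[0];t=np.array(c["tvec"],float).ravel()
    p=cv2.undistortPoints(np.array(uv,float).reshape(-1,1,2),np.array(c["K"],float),None).reshape(-1,2)
    d=np.c_[p,np.ones(len(p))]@R; o=-R.T@t
    return o+d*((z-o[2])/d[:,2])[:,None]
E
python3 - <<'E'
from h import *
np.set_printoptions(precision=4,suppress=True)
c=camera("top");im=c["img"][:,:,::-1]
cv2.imwrite("pics/crop.png",cv2.resize(im[225:325,265:460],None,fx=4,fy=4,interpolation=cv2.INTER_CUBIC))
print(ray(c,[(278,163),(444,165),(445,259),(277,257)],.068))
print(ray(c,[(305,309),(360,304),(414,309)],.062))
E
```

```text
[[ 0.7596  0.2038  0.068 ]
 [ 0.7639 -0.0898  0.068 ]
 [ 0.5953 -0.089   0.068 ]
 [ 0.5918  0.1992  0.068 ]]
[[ 0.5048  0.1489  0.062 ]
 [ 0.5154  0.0558  0.062 ]
 [ 0.5091 -0.0361  0.062 ]]
```

View pics/crop.png

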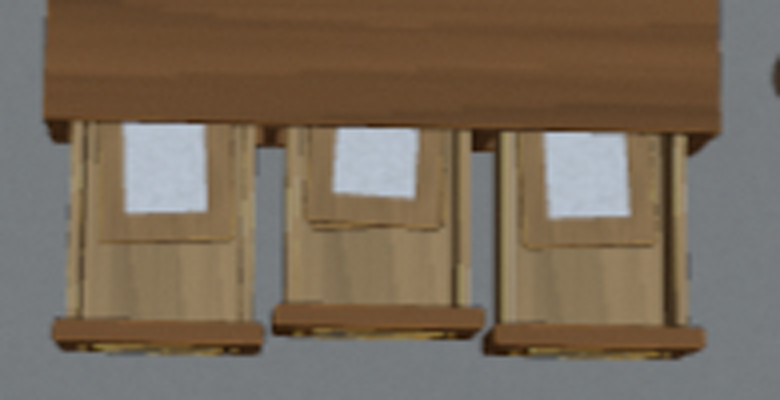

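The enlarged view shows the cabinet's front top edge running from crop (45,121) to (720,132). The board tops are at left (53..262, 320–345), middle (273..484, 306–331) and right (485..705, 327–351).

Run:
```python
from h import *
np.set_printoptions(precision=4,suppress=True)
c=camera("top")
f=lambda q:[(265+x/4-.4,225+y/4-.4) for x,y in q]
e=ray(c,f([(45,121),(720,132)]),.068);d=e[0]-e[1];psi=np.arctan2(-d[0],d[1]);m=e.mean(0)
print(e,"width",np.hypot(*d[:2]),"yaw",psi,np.degrees(psi),m)
R=np.array([[np.cos(psi),-np.sin(psi)],[np.sin(psi),np.cos(psi)]])
L=lambda p:(p[:,:2]-m[:2])@R
for n,q in dict(left=[(53,320),(262,322),(262,344),(55,342)],mid=[(273,306),(484,309),(484,331),(275,329)],right=[(485,327),(705,329),(703,351),(487,349)]).items():
    print(n,L(ray(c,f(q),.062)))
print(L(ray(c,[(246,240),(471,241)],.06)))
s=state();yaw=s["ee_rot"][2]
print(s["tool_pos"],s["ee_rot"])
```

```text
[[ 0.5954  0.2013  0.068 ]
 [ 0.5978 -0.0883  0.068 ]] width 0.2896207737588098 yaw 0.008067388673089818 0.462227322659692 [0.5966 0.0565 0.068 ]
left [[-0.0844  0.1393]
 [-0.0838  0.0507]
 [-0.0931  0.0506]
 [-0.0936  0.1381]]
mid [[-0.077   0.0461]
 [-0.0769 -0.0436]
 [-0.0862 -0.0436]
 [-0.0867  0.0452]]
right [[-0.0845 -0.044 ]
 [-0.084  -0.1377]
 [-0.0933 -0.1366]
 [-0.0938 -0.0448]]
[[ 0.0265  0.1978]
 [ 0.0314 -0.1933]]
[0.2551 0.6246 0.2307] [-3.1404 -0.      2.7538]
```

carry_out(
  increments=[
    [[-14, -39, 0, 0], [-29, -79, 0, 0], [-43, -118, 0, 0], [-75, -148, 0, -4], [-107, -178, 0, -8], [-138, -209, 0, -12], [-170, -239, 0, -16], [-201, -269, 0, -19], [-233, -288, 0, -22.7], [-265, -308, 0, -22.7], [-297, -327, 0, -22.7], [-329, -346, 0, -22.7], [-360, -365, 0, -22.7], [-360, -365, 0, -22.7], [-360, -365, 0, -22.7], [-360, -365, 0, -22.7], [-360, -365, 0, -22.7], [-360, -365, 0, -22.7]],
  ],
  jaw=-1,
  force=20,
)

```text
clock: 2.45
tool_pos: [0.4502, 0.1513, 0.2313]
ee_rot: [3.141, -0.0, -3.132]
contact_force: [0.8, -0.4, -0.1]
finger_gap: -0.001
grasp_force: 0.0
```

carry_out(
  increments=[
    [[0, 0, 40, 0], [0, 0, 80, 0], [0, 0, 120, 0], [0, 0, 155, 0], [0, 0, 185, 0], [0, 0, 196, 0], [-10, 0, 196, 0], [-20, 0, 196, 0], [-28, 0, 196, 0], [-34, 0, 196, 0], [-38, 0, 196, 0], [-42, 0, 196, 0], [-45, 0, 196, 0], [-48, 0, 196, 0], [-51, 0, 196, 0], [-54, 0, 196, 0], [-54, 0, 196, 0]],
  ],
)

```text
clock: 4.58
tool_pos: [0.5049, 0.1513, 0.0352]
ee_rot: [3.141, 0.001, -3.133]
contact_force: [-0.7, 0.2, 0.2]
finger_gap: 0.002
grasp_force: 0.2
```

carry_out(
  increments=[
    [[-3, 0, 0, 0], [-6, 0, 0, 0], [-9, 0, 0, 0], [-12, 0, 0, 0], [-15, 0, 0, 0], [-18, 0, 0, 0], [-21, 0, 0, 0], [-21, 0, 0, 0]],
  ],
)

```text
clock: 5.58
tool_pos: [0.5262, 0.1516, 0.0354]
ee_rot: [3.141, 0.001, -3.133]
contact_force: [-0.6, 0.1, -1.1]
finger_gap: 0.002
grasp_force: 0.2
```

Run:
```python
from h import *
c=camera("top");im=c["img"][:,:,::-1]
cv2.imwrite("pics/crop2.png",cv2.resize(im[225:325,265:460],None,fx=4,fy=4,interpolation=cv2.INTER_CUBIC))
```

```text
(no output)
```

View pics/crop2.png

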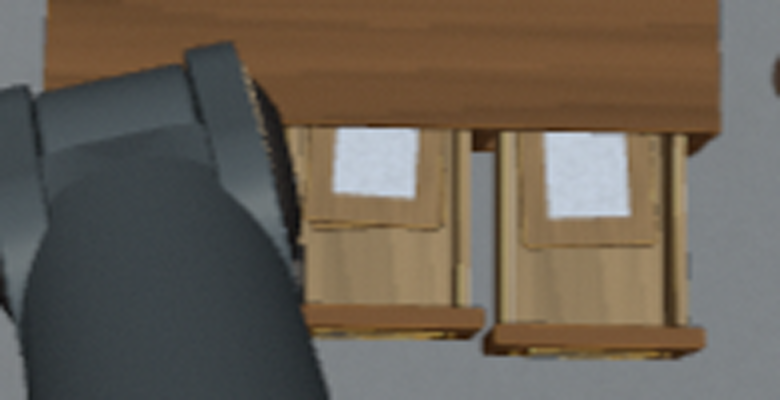

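The arm hides the left drawer in the top view and the other two have not moved, so I'll go by force in small steps.

carry_out(
  increments=[
    [[-2, 0, 0, 0], [-4, 0, 0, 0], [-6, 0, 0, 0], [-6, 0, 0, 0]],
  ],
)

```text
clock: 6.12
tool_pos: [0.5319, 0.1518, 0.0353]
ee_rot: [3.141, 0.001, -3.133]
contact_force: [0.1, 0.1, -0.0]
finger_gap: -0.003
grasp_force: 0.2
```

Run:
```python
from h import *
c=camera("side");im=c["img"][:,:,::-1]
cv2.imwrite("pics/side2.png",cv2.resize(im[160:400,200:440],None,fx=2.5,fy=2.5,interpolation=cv2.INTER_CUBIC))
```

```text
(no output)
```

View pics/side2.png

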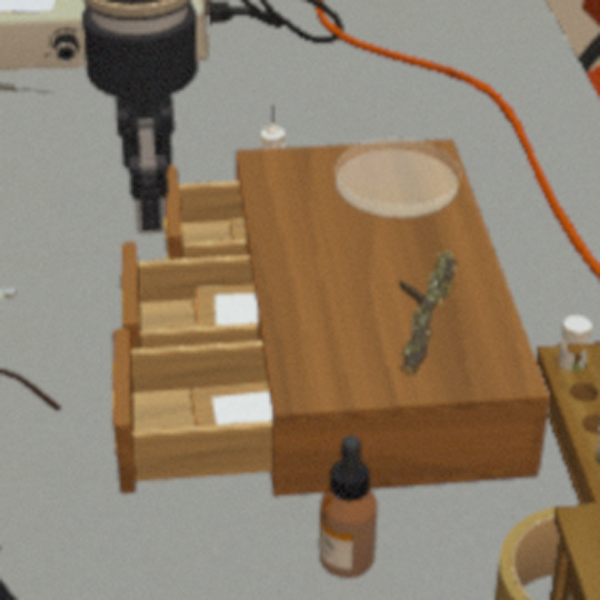

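The side view shows the left drawer moving in ahead of the finger, with everything else undisturbed and no resistance so far.

carry_out(
  increments=[
    [[-2, 0, 0, 0], [-4, 0, 0, 0], [-5, 0, 0, 0], [-5, 0, 0, 0]],
  ],
)

```text
clock: 6.68
tool_pos: [0.5366, 0.1517, 0.0353]
ee_rot: [3.141, 0.0, -3.133]
contact_force: [-0.8, 0.6, 0.8]
finger_gap: -0.0
grasp_force: 0.4
```

carry_out(
  increments=[
    [[-2, 0, 0, 0], [-4, 0, 0, 0], [-6, 0, 0, 0], [-6, 0, 0, 0]],
  ],
)

```text
clock: 7.18
tool_pos: [0.5429, 0.1517, 0.0353]
ee_rot: [3.141, 0.001, -3.133]
contact_force: [-1.4, 0.3, -0.0]
finger_gap: -0.002
grasp_force: 0.3
```

carry_out(
  increments=[
    [[-2, 0, 0, 0], [-4, 0, 0, 0], [-6, 0, 0, 0], [-6, 0, 0, 0]],
  ],
)

```text
clock: 7.68
tool_pos: [0.5489, 0.1516, 0.0353]
ee_rot: [3.142, 0.001, -3.133]
contact_force: [-0.3, -0.6, -0.5]
finger_gap: -0.001
grasp_force: 0.3
```

The left drawer is free, so I'll shut it, easing onto the stop.

carry_out(
  increments=[
    [[-4, 0, 0, 0], [-8, 0, 0, 0], [-12, 0, 0, 0], [-16, 0, 0, 0], [-19, 0, 0, 0], [-21, 0, 0, 0], [-22, 0, 0, 0], [-22, 0, 0, 0]],
  ],
)

```text
clock: 8.68
tool_pos: [0.5706, 0.1518, 0.0353]
ee_rot: [3.142, 0.0, -3.133]
contact_force: [-1.5, -0.9, -1.0]
finger_gap: -0.004
grasp_force: 0.4
```

carry_out(
  increments=[
    [[-1, 0, 0, 0], [-2, 0, 0, 0], [-2, 0, 0, 0], [-2, 0, 0, 0]],
  ],
)

```text
clock: 9.18
tool_pos: [0.5726, 0.152, 0.0353]
ee_rot: [3.141, 0.0, -3.133]
contact_force: [-1.1, -0.7, 0.4]
finger_gap: 0.003
grasp_force: 0.5
```

carry_out(
  increments=[
    [[-1, 0, 0, 0], [-2, 0, 0, 0], [-2, 0, 0, 0]],
  ],
)

```text
clock: 9.55
tool_pos: [0.5747, 0.152, 0.0353]
ee_rot: [3.141, 0.0, -3.133]
contact_force: [-1.0, -0.8, -0.1]
finger_gap: -0.002
grasp_force: 0.5
```

carry_out(
  increments=[
    [[-1, 0, 0, 0], [-2, 0, 0, 0], [-2, 0, 0, 0]],
  ],
)

```text
clock: 9.93
tool_pos: [0.576, 0.152, 0.0352]
ee_rot: [-3.142, -0.001, -3.133]
contact_force: [-1.8, -1.0, 2.1]
finger_gap: -0.001
grasp_force: 1.6
```

carry_out(
  increments=[
    [[-1, 0, 0, 0], [-1, 0, 0, 0], [-1, 0, 0, 0]],
  ],
)

```text
clock: 10.3
tool_pos: [0.576, 0.152, 0.0351]
ee_rot: [-3.141, -0.003, -3.133]
contact_force: [-5.5, -0.6, 4.1]
finger_gap: 0.001
grasp_force: 2.8
```

The left drawer is shut against its stop, with the TCP at x 0.576. Next is the middle one.

carry_out(
  increments=[
    [[10, 0, 0, 0], [40, 0, 0, 0], [80, 0, 0, 0], [115, 0, 0, 0], [127, 0, 0, 0], [127, -35, 0, 0], [127, -75, 0, 0], [127, -95, 0, 0], [110, -95, 0, 0], [95, -95, 0, 0], [87, -95, 0, 0], [82, -95, 0, 0], [77, -95, 0, 0], [73, -95, 0, 0], [69, -95, 0, 0], [65, -95, 0, 0], [61, -95, 0, 0], [58, -95, 0, 0], [56, -95, 0, 0], [56, -95, 0, 0]],
  ],
)

```text
clock: 12.8
tool_pos: [0.5227, 0.0563, 0.0353]
ee_rot: [-3.142, 0.001, -3.133]
contact_force: [-0.9, 0.1, -0.1]
finger_gap: -0.002
grasp_force: 0.3
```

carry_out(
  increments=[
    [[-2, 0, 0, 0], [-4, 0, 0, 0], [-4, 0, 0, 0]],
  ],
)

```text
clock: 13.18
tool_pos: [0.5267, 0.0563, 0.0354]
ee_rot: [-3.142, 0.001, -3.133]
contact_force: [-0.8, -0.6, 0.0]
finger_gap: 0.002
grasp_force: 0.3
```

carry_out(
  increments=[
    [[-2, 0, 0, 0], [-4, 0, 0, 0], [-4, 0, 0, 0]],
  ],
)

```text
clock: 13.55
tool_pos: [0.5307, 0.0565, 0.0353]
ee_rot: [3.142, 0.001, -3.133]
contact_force: [0.2, -0.9, 0.2]
finger_gap: 0.002
grasp_force: 0.3
```

carry_out(
  increments=[
    [[-2, 0, 0, 0], [-4, 0, 0, 0], [-4, 0, 0, 0]],
  ],
)

```text
clock: 13.92
tool_pos: [0.5347, 0.0566, 0.0353]
ee_rot: [3.141, 0.001, -3.133]
contact_force: [-1.5, -0.7, 1.1]
finger_gap: 0.002
grasp_force: 0.3
```

carry_out(
  increments=[
    [[-2, 0, 0, 0], [-4, 0, 0, 0], [-4, 0, 0, 0]],
  ],
)

```text
clock: 14.3
tool_pos: [0.5386, 0.0567, 0.0353]
ee_rot: [3.141, 0.001, -3.133]
contact_force: [-0.5, -0.3, 0.8]
finger_gap: -0.003
grasp_force: 0.3
```

carry_out(
  increments=[
    [[-2, 0, 0, 0], [-4, 0, 0, 0], [-4, 0, 0, 0]],
  ],
)

```text
clock: 14.68
tool_pos: [0.5426, 0.0567, 0.0353]
ee_rot: [3.141, 0.001, -3.133]
contact_force: [-0.6, -0.3, -0.8]
finger_gap: 0.001
grasp_force: 0.3
```

The middle drawer is free too, so I'll shut it.

carry_out(
  increments=[
    [[-3, 0, 0, 0], [-6, 0, 0, 0], [-9, 0, 0, 0], [-13, 0, 0, 0], [-17, 0, 0, 0], [-21, 0, 0, 0], [-25, 0, 0, 0], [-28, 0, 0, 0], [-30, 0, 0, 0], [-32, 0, 0, 0], [-32, 0, 0, 0]],
  ],
)

```text
clock: 16.05
tool_pos: [0.5746, 0.057, 0.0353]
ee_rot: [3.141, 0.001, -3.133]
contact_force: [-1.0, -0.4, -0.6]
finger_gap: 0.001
grasp_force: 0.3
```

carry_out(
  increments=[
    [[-1, 0, 0, 0], [-2, 0, 0, 0], [-3, 0, 0, 0], [-3, 0, 0, 0]],
  ],
)

```text
clock: 16.55
tool_pos: [0.5763, 0.057, 0.0352]
ee_rot: [3.141, -0.002, -3.133]
contact_force: [-4.1, -1.2, 3.5]
finger_gap: -0.001
grasp_force: 2.5
```

The middle drawer is shut. Next is a gentle test of the right one.

carry_out(
  increments=[
    [[10, 0, 0, 0], [40, 0, 0, 0], [80, 0, 0, 0], [115, 0, 0, 0], [127, 0, 0, 0], [127, -35, 0, 0], [127, -75, 0, 0], [127, -94, 0, 0], [110, -94, 0, 0], [97, -94, 0, 0], [90, -94, 0, 0], [85, -94, 0, 0], [81, -94, 0, 0], [77, -94, 0, 0], [73, -94, 0, 0], [69, -94, 0, 0], [65, -94, 0, 0], [61, -94, 0, 0], [57, -94, 0, 0], [57, -94, 0, 0]],
  ],
)

```text
clock: 19.05
tool_pos: [0.522, -0.0377, 0.0355]
ee_rot: [-3.141, 0.002, -3.133]
contact_force: [-1.0, 0.8, -0.0]
finger_gap: 0.003
grasp_force: 0.1
```

carry_out(
  increments=[
    [[-2, 0, 0, 0], [-4, 0, 0, 0], [-4, 0, 0, 0]],
  ],
)

```text
clock: 19.42
tool_pos: [0.5255, -0.0377, 0.0354]
ee_rot: [-3.141, 0.001, -3.133]
contact_force: [-0.0, -0.1, 0.2]
finger_gap: -0.002
grasp_force: 0.2
```

carry_out(
  increments=[
    [[-2, 0, 0, 0], [-4, 0, 0, 0], [-4, 0, 0, 0]],
  ],
)

```text
clock: 19.8
tool_pos: [0.5291, -0.0376, 0.0352]
ee_rot: [-3.142, -0.0, -3.133]
contact_force: [-2.2, -0.8, 0.8]
finger_gap: 0.003
grasp_force: 0.9
```

carry_out(
  increments=[
    [[-1, 0, 0, 0], [-3, 0, 0, 0], [-3, 0, 0, 0]],
  ],
)

```text
clock: 20.18
tool_pos: [0.5319, -0.0376, 0.0352]
ee_rot: [-3.142, -0.0, -3.133]
contact_force: [-2.6, -0.9, 1.4]
finger_gap: 0.003
grasp_force: 1.5
```

carry_out(
  increments=[
    [[-2, 0, 0, 0], [-2, 0, 0, 0]],
  ],
)

```text
clock: 20.42
tool_pos: [0.5341, -0.0375, 0.0352]
ee_rot: [-3.142, -0.0, -3.133]
contact_force: [-2.9, -0.9, 1.0]
finger_gap: -0.0
grasp_force: 1.5
```

The right drawer pushes back: the force rises to about 3 N, while the free ones stayed level. I'll back off, rise and move over its tray to hook it from inside.

carry_out(
  increments=[
    [[5, 0, 0, 0], [20, 0, 0, 0], [40, 0, 0, 0], [40, 0, -40, 0], [40, 0, -80, 0], [40, 0, -80, 0], [0, 0, -80, 0], [-37, 0, -80, 0], [-37, 0, -80, 0], [-37, 0, -80, 0]],
  ],
)

```text
clock: 21.68
tool_pos: [0.5694, -0.037, 0.1141]
ee_rot: [3.141, -0.003, -3.133]
contact_force: [-0.4, -0.1, -0.0]
finger_gap: 0.001
grasp_force: 0.0
```

Run:
```python
from h import *
c=camera("side");im=c["img"][:,:,::-1]
cv2.imwrite("pics/side3.png",cv2.resize(im[180:400,200:440],None,fx=2.5,fy=2.5,interpolation=cv2.INTER_CUBIC))
print(state()["tool_pos"],state()["contact_force"])
# expected pixels of board inner top edge & TCP & landing point
from cv2 import projectPoints as P
pts=np.array([[.545,-.08,.062],[.555,-.08,.062],state()["tool_pos"],[.572,-.0377,.015]])
q=P(pts,np.array(c["rvec"],float),np.array(c["tvec"],float),np.array(c["K"],float),None)[0].reshape(-1,2)
print((q-[200,180])*2.5)
```

```text
[ 0.56928322 -0.03713252  0.11432274] [ 0.00489955 -0.5819893  -0.60538412]
[[181.526321   364.93221226]
 [198.59701225 363.78389865]
 [216.33858492 247.11775621]
 [224.23927356 372.53870867]]
```

View pics/side3.png

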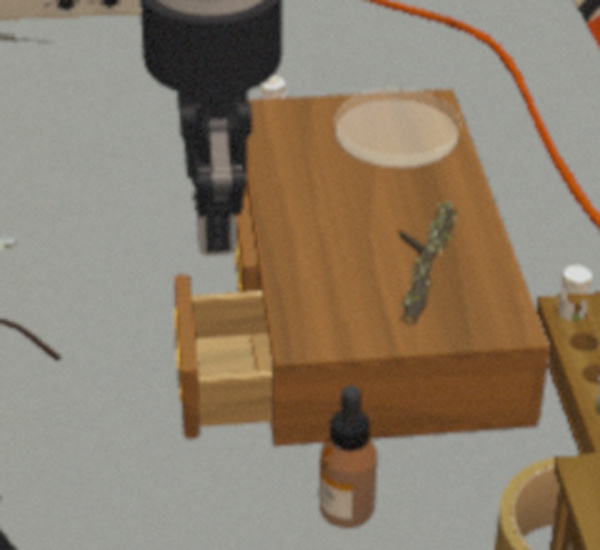

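The side view shows the right board at crop x≈181–197, as predicted, with the fingers above the empty part of the tray. I'll lower in.

carry_out(
  increments=[
    [[-2, 0, 30, 0], [-2, 0, 55, 0], [-2, 0, 70, 0], [-2, 0, 80, 0], [-2, 0, 83, 0], [-2, 0, 83, 0]],
  ],
)

```text
clock: 22.48
tool_pos: [0.5733, -0.0371, 0.0326]
ee_rot: [3.142, 0.001, -3.133]
contact_force: [-0.1, 0.1, -0.1]
finger_gap: 0.001
grasp_force: 0.0
```

carry_out(
  increments=[
    [[4, 0, 0, 0], [8, 0, 0, 0], [12, 0, 0, 0], [17, 0, 0, 0], [22, 0, 0, 0], [27, 0, 0, 0], [32, 0, 0, 0], [37, 0, 0, 0], [42, 0, 0, 0], [47, 0, 0, 0], [52, 0, 0, 0], [56, 0, 0, 0], [59, 0, 0, 0], [61, 0, 0, 0], [61, 0, 0, 0]],
  ],
)

```text
clock: 24.35
tool_pos: [0.5115, -0.0377, 0.0321]
ee_rot: [-3.142, -0.001, -3.133]
contact_force: [1.0, -0.2, 0.5]
finger_gap: 0.001
grasp_force: 0.3
```

carry_out(
  increments=[
    [[1, 0, 0, 0], [2, 0, 0, 0], [3, 0, 0, 0], [3, 0, 0, 0]],
  ],
)

```text
clock: 24.85
tool_pos: [0.5088, -0.0378, 0.0322]
ee_rot: [-3.142, -0.0, -3.133]
contact_force: [1.1, -0.4, -0.7]
finger_gap: -0.002
grasp_force: 0.5
```

carry_out(
  increments=[
    [[1, 0, 0, 0], [2, 0, 0, 0], [3, 0, 0, 0], [3, 0, 0, 0]],
  ],
)

```text
clock: 25.35
tool_pos: [0.5086, -0.0378, 0.0328]
ee_rot: [-3.141, 0.005, -3.133]
contact_force: [7.5, 0.1, -4.0]
finger_gap: 0.001
grasp_force: 3.3
```

The right drawer is against its outer stop. I'll unhook, rise and clear the view.

carry_out(
  increments=[
    [[-5, 0, 0, 0], [-10, 0, 0, 0], [-10, 0, 0, 0], [-10, 0, -25, 0], [-10, 0, -65, 0], [-10, 0, -115, 0], [-10, 0, -165, 0], [-10, 0, -200, 0], [5, -45, -200, 0], [20, -95, -200, 0], [35, -145, -200, 0], [50, -195, -200, 0], [65, -245, -200, 0], [80, -295, -200, 0], [80, -295, -200, 0], [80, -295, -200, 0]],
  ],
)

```text
clock: 27.35
tool_pos: [0.4283, -0.3325, 0.2318]
ee_rot: [3.14, -0.001, -3.133]
contact_force: [0.2, 0.2, -1.1]
finger_gap: 0.003
grasp_force: 0.0
```

Run:
```python
from h import *
c=camera("top");im=c["img"][:,:,::-1]
cv2.imwrite("pics/top4.png",cv2.resize(im[150:335,220:500],None,fx=2.8,fy=2.8,interpolation=cv2.INTER_CUBIC))
print(state()["clock"],state()["tool_pos"],state()["contact_force"])
```

```text
27.4 [ 0.42884473 -0.33180902  0.23189219] [ 0.18504639  0.27976364 -0.37439055]
```

View pics/top4.png

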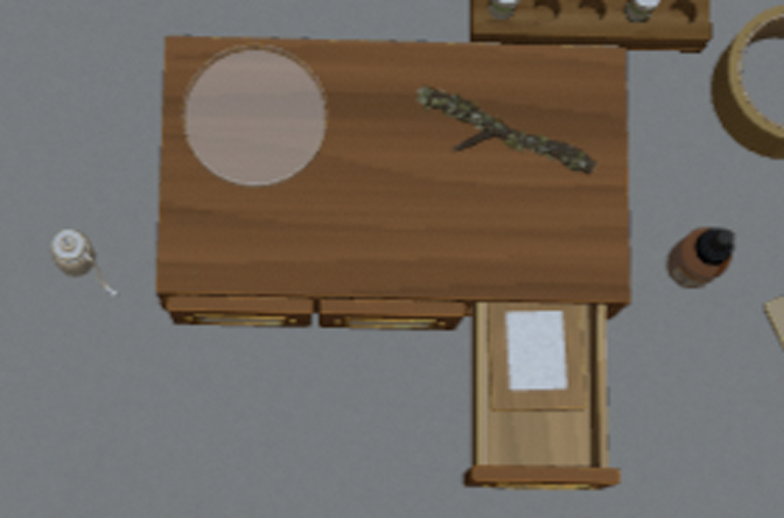

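The left and middle fronts are flush at crop rows of about 300–325, and the right drawer is fully out with its board at (545,475). The dish, twig and bottles are where they were.

```bash
python3 -c "
from cell import sign_off
print(sign_off())"
```

```text
the job is handed in; nothing more can be done
None
```

The right drawer was the jammed one and is drawn out to its stop; the left and middle drawers are shut, nothing on or beside the cabinet moved, and the job was handed in at about 27 s.

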